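Scrub a lamp chimney and take the twist cap off the lamp jar

TASK

Get the oil lamp on the green cutting mat ready for filling: first, with the brush that stands in its glass chimney, scrub the chimney by running the bristles up to the rim and back down to the bottom twice, without taking the brush out, and leave it standing there upright. Then take the brass twist cap off the squat glass jar that is on the mat: nobody remembers which way its thread runs, so find out by gentle feel, and never force or yank the cap against the glass. Finish while still holding the cap in the gripper, level and at least 5 cm higher than it sat, with the chimney still standing and the spare lamp and everything else left alone.

Things in the scene. Friction and masses are not known exactly. Their poses are not given: they have to be found in the camera images.
- mat: green plastic cutting mat with a white grid, 320 x 450 x 2 mm (x, y), flat on the table. Origin: centre of its underside; x is its short side, z up. It marks the lamp to be worked on: the chimney and one of the two jars stand on it, some 210 to 270 mm apart, either of them on either side
- chimney_foot (a point): centre of the bottom opening of the lamp chimney: a loose upright clear glass tube, 120 mm tall, 74 mm wide outside (80 at the foot), 68 mm inside, 0.22 kg, standing on a cork trivet (104 mm wide, 6 mm thick) on the mat. z up along the tube
- brush_grip (a point): middle of the wooden grip of the chimney brush, 215 mm above its lower end. The brush (250 mm long, 70 g) stands loosely upright in the chimney. From below: bristle head 55 mm long (bristles brush the glass; stiff core 48 mm wide), bare steel wire 6 mm thick up to 170 mm, round wooden grip, 18 mm wide, from 175 to 250 mm. z up along the brush
- brush_foot (a point): centre of the lower end of the brush, 215 mm below brush_grip along its axis; level with the chimney's foot when the brush stands in it. With the foot 65 mm above the chimney's foot the bristles reach the rim
- jar_a: squat clear glass lamp jar, 90 mm wide, 79 mm tall; origin at the centre of its underside, 5 mm above the table, z up. It is wedged by cedar shims in a low square cedar tray (116 mm, rim 20 mm high, shims to 35 mm) and neither turns nor moves. Jars A and B look alike; one stands on the mat and the other, the spare, off it on the left: which is where changes
- jar_b: the other lamp jar: the same as jar A in size and look; one of the two jars has a right-hand and the other a left-hand thread, unmarked
- jar_a_rim (a point): centre of the rim of jar A's neck, 79 mm above its underside, hidden in the cap when closed; z up. The glass shoulder is about 45 mm above the table, the neck above it 32 mm wide. The free cap turns almost without resistance, so a grip of 20 to 30 N is plenty; at the stop a moment of 0.3 N m is felt at once, over 1 N m strains the glass
- jar_b_rim (a point): centre of the rim of jar B's neck, as for jar A
- cap_a_mid (a point): middle, half-way up, of jar A's brass cap: round, knurled, 54 mm wide, 28 mm tall, top 88 mm above the table when closed, 60 g, z up. Turned the right way it goes freely and can be lifted straight off from 50 up to 120 degrees on (75 to 80 is best); the wrong way it stops hard within 4 to 15 degrees. Till then it lifts 2 mm at most; when free it must rise 22 mm to clear the neck
- cap_b_mid (a point): middle of the brass twist cap of jar B: same size, look and behaviour as the cap of jar A, but of the opposite thread
- scraper_mid (a point): bystander: stainless steel bench scraper lying on the table right of the mat, blade 150 x 90 mm, 22 mm high
- acorn_mid (a point): bystander: brown acorn-shaped ceramic dish, 92 mm wide, 88 mm tall, right of the mat
- burner_mid (a point): bystander: brass lamp burner, 55 mm wide, 47 mm tall, left of the mat
- tin_mid (a point): bystander: round red tin, 66 mm wide, 26 mm tall, left of the mat
There are look-alikes about, which are no part of the job. What is shaped like the part that bears cap_b_mid but pink or turquoise is not meant.

How it is judged:
By the outcome, as a careful person would: the job done as asked, in the order asked, and still so for the second after the job is handed in, while the arm keeps its last pose, push and grip.
It also fails if it takes over 61 s, if anything falls off the work surface, if the arm or the gripper's body presses on something with over 40 N, if the wrist force passes 120 N, or if a joint passes its speed limit or range.

ROBOT

A 7-joint arm with a two-finger parallel gripper is mounted at the origin on the work surface. World frame = base frame: x ahead of the robot, y to its left, z up, the work surface at z = 0. Lengths are in m, angles in rad, forces in N, time in s.
With the tool pointing down it reaches from about 0.425 to 0.925 m from the base axis. Payload 6.8 kg.
Tool frame: the origin (TCP) lies at the very end of the fingers, on their centre line; the grasp point (between the pads) lies 19 mm behind it (r.tcp_to_grasp is the distance from the TCP to the grasp point, in m); z points along the fingers, y is the line along which they close (so a half turn about z gives the same grasp; the last joint's range is limited). The gripper opens to 85 mm and grips with 20 to 120 N. Pads are 22 mm wide; open, the fingers measure 114 mm over their backs; the gripper's body (76 mm by 85 mm) begins 54 mm behind the grasp point. The pads swing forward as they close: fully open they stand 13 mm farther back than shut.
Start: joints at [1.004, 0.477, 0.022, 1.555, -0.011, 1.109, -0.083], TCP at [0.299, -0.605, 0.231] pointing down, gripper open.
Joint ranges: [-2.96, 2.96], [-0.34, 2.1], [-1.41, 1.46], [0.24, 2.44], [-1.37, 4.51], [0.17, 1.92], [-2.96, 2.96]. Speed limits (rad/s): [2.39, 2.39, 3.14, 3.14, 3.14, 3.14, 3.14].

INTERFACE

Orientations are given as a rotation vector (axis times angle).
In Python, from bench import r gives the robot as it stands.
- The arm moves only by the tool step_arm, never from a script. Its argument "moves" is a list of rows, each a list of 7 numbers: the shift along the tool's x, y, z in mm, then the turn, a rotation vector about the tool's x, y, z in rad, then the finger opening in mm, from 0 to 85.4. A call has 1 to 8 rows; each row is the pose to reach, as a shift and turn from the pose commanded when the call began, along the tool's axes at that moment; what a row does not reach only later rows make up. A row lasts 1/10 s, in which the tool goes at most 50 mm and 8.59 degrees, less where a joint would pass 70% of its speed; a pose out of reach is approached as far as the arm can. A call with a gripper value outside its range is refused whole. The fingers move at their own pace and stop on an object; "grip_force" is the grip in N (left out, the last holds). Time passes only in rows, so rows that repeat a pose let the fingers close. It gives the time, the measured TCP pose, the force, the opening and the grip force at its end, in the units of the state.
- r.get_obs(): the state, without advancing time (a new reading comes with each control period).
- r.grab_frame(name): name is "scene" or "top" or "wrist"; returns a dict with "image" (384x512x3 uint8, red, green, blue), "depth" (384x512 float32, m along the optical axis (not along the pixel's ray), 0 where there is no reading), "mtx" (3x3 intrinsics, pixels), "rvec" (rotation vector, rad) and "tvec" (3), from world to camera coordinates, as OpenCV has them. Camera axes: x right, y down, z forward; pixel columns grow to the right and rows downward; lengths in m; the calibration is good to about 2 mm. The wrist camera is an equidistant fisheye: a pixel r from the principal point sees the ray r / f radians off the axis. A picture is of the moment at which its call begins.
- r.hand_in(): hands the job in; it is judged then, once.
The state is a dict: "clock": time; "joints": joint angles; "qvel": joint speeds; "tau": joint torques, N m; "tcp_pos": TCP position; "orientation": TCP orientation; "contact_force": force on the tool from outside, world axes, zero at the start; "moment": the same for the moment, N m; "grip_width": finger opening in m; "gripper_force": force on a finger pad.
Only numpy, scipy, OpenCV 4.12 (cv2) and the standard library are available. Lean on these libraries where they do the work, as an engineer would, in place of code of your own. Each camera call takes 0.05 s, during which the arm holds its last target. There are 200 camera calls.

## Working session

There is one attempt and no reset: what is moved stays moved. The work goes in short steps, Python scripts to look and compute and a tool call to move; the robot and the scene stay as the last step left them, time stands still between calls to the robot, and variables do not carry over. Pictures are saved under pics/ and viewed, at most 10 in all, crops included, and the job is handed in when it is done.

Besides the shell and the picture viewer there is one more tool, called by a JSON object that holds its "method" and its "body", one argument or row to a line. step_arm: Moves the arm, as the interface text tells. Its arguments: {"type":"object","properties":{"moves":{"type":"array","items":{"type":"array","items":{"type":"number"}}},"grip_force":{"type":"number"}},"required":["moves"]}

```bash
mkdir -p pics; ls
python3 - <<'E'
from bench import r
import cv2,numpy as np
o=r.get_obs();print({k:np.round(v,3) for k,v in o.items()})
for n in("scene","top"):
    f=r.grab_frame(n);cv2.imwrite(f"pics/{n}1.png",f["image"][:,:,::-1]);np.savez(f"{n}1.npz",**f)
E
```

```text
pics
{'clock': np.float64(0.0), 'joints': array([ 1.004,  0.478,  0.022,  1.556, -0.011,  1.109, -0.083]), 'qvel': array([-0.   ,  0.001,  0.002,  0.   , -0.001, -0.002, -0.001]), 'tau': array([ 1.0000e-03, -5.9645e+01,  1.6080e+00, -2.8120e+01,  1.2000e-02,
        9.0000e-03, -0.0000e+00]), 'tcp_pos': array([ 0.299, -0.605,  0.23 ]), 'orientation': array([-3.058e+00, -7.140e-01,  1.000e-03]), 'contact_force': array([-0.806, -0.311, -0.383]), 'moment': array([-0.018, -0.014,  0.004]), 'gripper_force': np.float64(0.0), 'grip_width': np.float64(0.086)}
```

View pics/scene1.png

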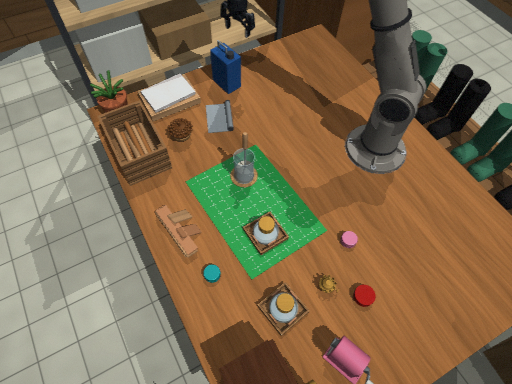

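View pics/top1.png

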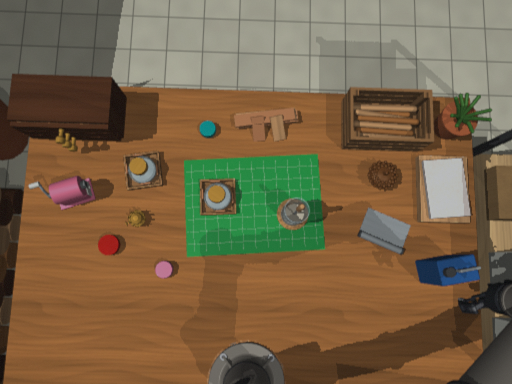

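The scene shows the brush standing in the chimney at about (245,165) and the mat jar's cap at (267,224). In the top view the chimney is at (294,213), the brush grip at (332,209), the mat jar's cap at (218,195) and the spare at (140,168), off the mat. Next I'll measure these from depth.

```bash
cat > h.py <<'E'
import numpy as np,cv2
from scipy.spatial.transform import Rotation as R
def cloud(f):
    h,w=f["depth"].shape;u,v=np.meshgrid(np.arange(w),np.arange(h));d=f["depth"];K=f["mtx"]
    P=np.stack([(u-K[0,2])/K[0,0]*d,(v-K[1,2])/K[1,1]*d,d],-1)
    return (P-f["tvec"].ravel())@R.from_rotvec(f["rvec"].ravel()).as_matrix()
E
python3 - <<'E'
from h import *
for n in("top","scene"):
    f=dict(np.load(n+"1.npz"));W=cloud(f);im=f["image"].astype(int);hsv=cv2.cvtColor(f["image"],cv2.COLOR_RGB2HSV)
    ok=f["depth"]>0
    print(n,"cam",np.round(-R.from_rotvec(f["rvec"].ravel()).as_matrix().T@f["tvec"].ravel(),3),f["mtx"][0,0])
    g=ok&(hsv[...,0]>50)&(hsv[...,0]<80)&(hsv[...,1]>150)&(abs(W[...,2])<.02)
    p=W[g];rc=cv2.minAreaRect((p[:,:2]*1000).astype(np.float32));print("mat",rc)
    c=np.array(rc[0])/1000
    near=ok&(np.hypot(W[...,0]-c[0],W[...,1]-c[1])<.3)
    q=near&(W[...,2]>.08)&(W[...,2]<.096)&(hsv[...,0]>10)&(hsv[...,0]<30)&(hsv[...,1]>120)
    nl,lab,st,ce=cv2.connectedComponentsWithStats(q.astype(np.uint8))
    for i in range(1,nl):
        if st[i,4]>15:
            a=W[lab==i];print("cap?",st[i],a.mean(0).round(4),((a.max(0)+a.min(0))/2).round(4),np.ptp(a,0).round(3))
    q=near&(W[...,2]>.16)&(W[...,2]<.3)&(W[...,0]>.35)
    a=W[q]; vu=np.argwhere(q)
    for lo in np.arange(.16,.28,.02):
        m=(a[:,2]>lo)&(a[:,2]<lo+.02)
        if m.sum(): print("brush z",lo,m.sum(),a[m].mean(0).round(4),np.ptp(a[m],0).round(3),vu[m].mean(0).round(0))
    q=near&(W[...,2]>.11)&(W[...,2]<.14)
    if q.sum(): print("chim",q.sum(),W[q].mean(0).round(4),np.ptp(W[q],0).round(3))
    q=near&(W[...,2]>.004)&(W[...,2]<.02)&(hsv[...,0]<25)
    nl,lab,st,ce=cv2.connectedComponentsWithStats(q.astype(np.uint8))
    for i in range(1,nl):
        if st[i,4]>15: a=W[lab==i];print("low",st[i],((a.max(0)+a.min(0))/2).round(4),np.ptp(a,0).round(3))
E
```

```text
top cam [0.381 0.018 1.441] 439.0650071405028
mat ((555.9105224609375, -6.57952880859375), (315.5929870605469, 447.3387451171875), 4.610701560974121)
cap? [208 186  17  17 220] [0.5737 0.1114 0.0878] [0.5727 0.1119 0.0883] [0.051 0.051 0.015]
brush z 0.18 6 [ 0.5169 -0.1287  0.1933] [0.011 0.009 0.005] [210. 297.]
brush z 0.19999999999999998 7 [ 0.517  -0.1292  0.2131] [0.011 0.012 0.014] [210. 298.]
brush z 0.21999999999999997 4 [ 0.5143 -0.1296  0.2271] [0.004 0.007 0.012] [210. 299.]
brush z 0.23999999999999996 39 [ 0.5204 -0.1331  0.2516] [0.016 0.017 0.02 ] [207. 301.]
chim 132 [ 0.5294 -0.1383  0.1227] [0.074 0.077 0.023]
low [237 126  15   4  24] [0.8133 0.0318 0.0118] [0.01  0.047 0.014]
low [252 131  18  13 104] [ 0.7805 -0.0248  0.012 ] [0.036 0.058 0.016]
low [272 132  15  13  89] [ 0.779  -0.0869  0.012 ] [0.039 0.047 0.016]
low [221 179  14  16  83] [0.6095 0.0803 0.0119] [0.048 0.044 0.016]
low [200 180  14  10  47] [0.6135 0.1494 0.0121] [0.03  0.043 0.016]
low [200 199  17  16  79] [0.5395 0.1411 0.012 ] [0.049 0.054 0.016]
low [277 201   9  12  38] [ 0.5484 -0.0978  0.0114] [0.038 0.025 0.014]
low [220 202  16  12  69] [0.5391 0.0769 0.0119] [0.038 0.048 0.016]
low [277 214  30  16 119] [ 0.4995 -0.133   0.0119] [0.048 0.096 0.016]
scene cam [0.903 0.561 1.249] 387.9920253069429
mat ((10.404052734375, -52.6046142578125), (1411.39599609375, 449.7351989746094), 4.6296796798706055)
chim 208 [0.0477 0.0268 0.1252] [0.101 0.12  0.03 ]
low [347 125  18  15  99] [ 0.033  -0.0944  0.013 ] [0.099 0.046 0.014]
low [398 139   8  12  54] [-0.0971  0.0433  0.0106] [0.043 0.051 0.013]
low [344 141  30  31 324] [0.0899 0.0002 0.0121] [0.063 0.162 0.016]
low [374 150  32  23 323] [0.0017 0.0884 0.012 ] [0.156 0.065 0.016]
```

Run:
```python
from h import *
from scipy.optimize import least_squares
o=[]
for n in("top","scene"):
    f=dict(np.load(n+"1.npz"));W=cloud(f);cam=-R.from_rotvec(f["rvec"].ravel()).as_matrix().T@f["tvec"].ravel()
    def sel(c,r,lo,hi): return W[(f["depth"]>0)&(np.hypot(W[...,0]-c[0],W[...,1]-c[1])<r)&(W[...,2]>lo)&(W[...,2]<hi)]
    for lo,hi in((.185,.21),(.21,.235),(.235,.252),(.253,.27)):
        a=sel((.525,-.136),.04,lo,hi)
        if len(a)<3: continue
        m=a.mean(0); s=least_squares(lambda p:np.hypot(a[:,0]-p[0],a[:,1]-p[1])-.009,m[:2]+.006*(m-cam)[:2]/np.linalg.norm((m-cam)[:2])).x
        print(n,"brush",lo,len(a),m.round(4),"circle",s.round(4),a[:,2].max().round(4))
    a=sel((.529,-.138),.055,.11,.135);print(n,"chim top",len(a),((a.max(0)+a.min(0))/2).round(4),np.ptp(a,0).round(3))
    s=least_squares(lambda p:np.hypot(a[:,0]-p[0],a[:,1]-p[1])-.0355,[.529,-.138],loss="soft_l1",f_scale=.003).x;print("  rim fit",s.round(4))
    a=sel((.525,-.138),.062,.004,.0105);s=((a.max(0)+a.min(0))/2);print("  trivet",len(a),s.round(4),np.ptp(a,0).round(3))
    a=sel((.573,.1115),.04,.083,.095);print("  cap",((a.max(0)+a.min(0))/2).round(4),a.mean(0).round(4),np.ptp(a,0).round(3))
f=dict(np.load("scene1.npz"))
cv2.imwrite("pics/c1.png",cv2.resize(f["image"][110:260,190:330,::-1],None,fx=4,fy=4,interpolation=cv2.INTER_CUBIC))
```

```text
top brush 0.185 8 [ 0.5165 -0.1287  0.1963] circle [ 0.5214 -0.1345] 0.206
top brush 0.21 9 [ 0.5162 -0.1295  0.221 ] circle [ 0.5213 -0.1345] 0.2321
top brush 0.235 18 [ 0.5196 -0.1322  0.2472] circle [ 0.5215 -0.1346] 0.2506
top brush 0.253 18 [ 0.5217 -0.1338  0.2558] circle [ 0.5291 -0.1362] 0.2599
top chim top 132 [ 0.5256 -0.1354  0.1217] [0.074 0.077 0.023]
  rim fit [ 0.525  -0.1352]
  trivet 209 [ 0.5251 -0.1378  0.0072] [0.119 0.119 0.006]
  cap [0.5725 0.1119 0.0887] [0.573  0.1115 0.0879] [0.051 0.051 0.011]
scene brush 0.185 20 [ 0.5277 -0.1318  0.1977] circle [ 0.5232 -0.1366] 0.2093
scene brush 0.21 26 [ 0.5267 -0.131   0.2233] circle [ 0.5239 -0.1366] 0.2346
scene brush 0.235 23 [ 0.5269 -0.1315  0.2445] circle [ 0.5227 -0.1365] 0.2509
scene brush 0.253 12 [ 0.5241 -0.1351  0.2561] circle [ 0.5161 -0.1364] 0.2599
scene chim top 142 [ 0.527  -0.1385  0.1206] [0.076 0.077 0.021]
  rim fit [ 0.5281 -0.1372]
  trivet 156 [ 0.5244 -0.133   0.0072] [0.117 0.111 0.006]
  cap [0.5768 0.1102 0.0884] [0.5765 0.1103 0.0878] [0.054 0.055 0.01 ]
```

View pics/c1.png

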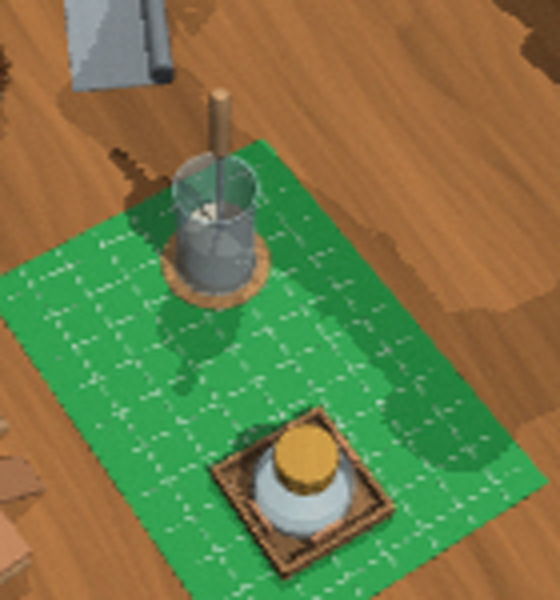

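The crop shows the brush upright in the chimney on its trivet (220,95 to 215,290) and the brass cap on the mat jar at (306,458). Two cameras agree to within a few mm: brush (0.522,-0.1355), cap (0.5745,0.111).

```bash
cat >> h.py <<'E'
def rel(r,x,y,z,yaw=None):
    """tool-frame shift (mm) and turn to the world TCP pose pointing down; yaw None keeps heading"""
    o=r.get_obs();M=R.from_rotvec(o["orientation"]).as_matrix()
    a=M[:,0];cy=np.arctan2(a[1],a[0]) if yaw is None else yaw
    T=np.array([[np.cos(cy),np.sin(cy),0],[np.sin(cy),-np.cos(cy),0],[0,0,-1]])
    return np.r_[M.T@(np.array([x,y,z])-o["tcp_pos"])*1000,R.from_matrix(M.T@T).as_rotvec()].round(3),round(float(cy),3)
E
python3 - <<'E'
from h import *
from bench import r
print(rel(r,.299,-.605,.33));print(rel(r,.5225,-.1355,.33));print(rel(r,.5225,-.1355,.21))
E
```

```text
(array([ 1.4100e-01,  2.2100e-01, -9.9586e+01, -2.0000e-03,  0.0000e+00,
       -0.0000e+00]), 0.459)
(array([ 4.08461e+02, -3.21737e+02, -9.90980e+01, -2.00000e-03,
        0.00000e+00, -0.00000e+00]), 0.459)
(array([ 4.08475e+02, -3.21537e+02,  2.09020e+01, -2.00000e-03,
        0.00000e+00, -0.00000e+00]), 0.459)
```

{"method": "step_arm", "body": {
  "moves": [
    [0,0,-35,0,0,0,85],
    [0,0,-70,0,0,0,85],
    [20,-16,-100,0,0,0,85],
    [55,-43,-100,0,0,0,85],
    [90,-71,-100,0,0,0,85],
    [125,-98,-100,0,0,0,85],
    [160,-126,-100,0,0,0,85],
    [195,-154,-100,0,0,0,85]
  ]
}}

```text
clock: 0.9
tcp_pos: [0.4058, -0.3789, 0.331]
orientation: [-3.059, -0.714, 0.001]
contact_force: [0.9, -0.8, -0.1]
grip_width: 0.0851
gripper_force: 0.0
```

{"method": "step_arm", "body": {
  "moves": [
    [35,-28,0,0,0,0,85],
    [70,-55,0,0,0,0,85],
    [105,-83,0,0,0,0,85],
    [140,-110,0,0,0,0,85],
    [175,-138,0,0,0,0,85],
    [200,-158,0,0,0,0,85],
    [213,-168,0,0,0,0,60],
    [213,-168,0,0,0,0,60]
  ]
}}

```text
clock: 1.7
tcp_pos: [0.5229, -0.1326, 0.3309]
orientation: [-3.056, -0.722, 0.0]
contact_force: [-1.1, 0.6, -0.2]
grip_width: 0.0604
gripper_force: 0.0
```

Run:
```python
from h import *
from bench import r
o=r.get_obs();print(o["clock"],o["tcp_pos"],o["contact_force"],o["joints"].round(2));print(rel(r,.5225,-.1355,.21))
```

```text
1.7 [ 0.52289043 -0.13257104  0.33091496] [-1.05183005  0.57845147 -0.21213819] [ 0.37  0.19 -0.28  1.74  0.05  1.23 -1.02]
(array([-1.68600e+00,  2.60500e+00,  1.20911e+02, -1.00000e-03,
       -0.00000e+00,  0.00000e+00]), 0.464)
```

{"method": "step_arm", "body": {
  "moves": [
    [-1,2,0,0,0,0,60],
    [-1,2,25,0,0,0,60],
    [-1,2,50,0,0,0,60],
    [-1,2,75,0,0,0,60],
    [-1,2,100,0,0,0,60],
    [-1,2,115,0,0,0,60],
    [-1,2,121,0,0,0,60],
    [-1,2,121,0,0,0,60]
  ]
}}

```text
clock: 2.5
tcp_pos: [0.5213, -0.1395, 0.2097]
orientation: [-3.06, -0.711, 0.003]
contact_force: [-0.4, -0.2, 0.4]
grip_width: 0.0599
gripper_force: 0.0
```

Run:
```python
from h import *
from bench import r
o=r.get_obs();print(o["tcp_pos"],o["contact_force"]);print(rel(r,.5225,-.1355,.21))
f=r.grab_frame("wrist");cv2.imwrite("pics/w1.png",f["image"][:,:,::-1])
```

```text
[ 0.52128563 -0.13949208  0.20969905] [-0.39227665 -0.22953423  0.39183079]
(array([ 2.850e+00, -3.048e+00, -3.040e-01, -1.000e-03,  2.000e-03,
       -0.000e+00]), 0.457)
```

View pics/w1.png

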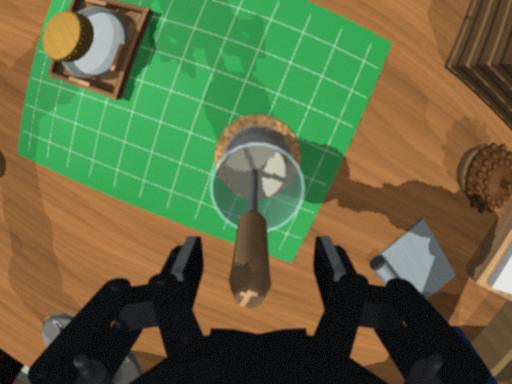

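The wrist view shows the grip (250,260) between the open fingers at 188 and 330, slightly left of centre. That agrees with the measured 3 mm offset, so I'll correct it and close.

{"method": "step_arm", "body": {
  "moves": [
    [3,-3,0,0,0,0,60],
    [3,-3,0,0,0,0,40],
    [3,-3,0,0,0,0,25],
    [3,-3,0,0,0,0,22],
    [3,-3,0,0,0,0,14],
    [3,-3,0,0,0,0,10],
    [3,-3,0,0,0,0,10],
    [3,-3,0,0,0,0,10]
  ],
  "grip_force": 25
}}

```text
clock: 3.35
tcp_pos: [0.5238, -0.1341, 0.2107]
orientation: [3.059, 0.714, 0.001]
contact_force: [-0.0, -0.2, 4.2]
grip_width: 0.0178
gripper_force: 24.7
```

{"method": "step_arm", "body": {
  "moves": [
    [1,2,-5,0,0,0,10],
    [1,2,-14,0,0,0,10],
    [1,2,-24,0,0,0,10],
    [1,2,-34,0,0,0,10],
    [1,2,-44,0,0,0,10],
    [1,2,-54,0,0,0,10],
    [1,2,-63,0,0,0,10],
    [1,2,-69,0,0,0,10]
  ]
}}

```text
clock: 4.15
tcp_pos: [0.5256, -0.1354, 0.2804]
orientation: [3.059, 0.714, 0.001]
contact_force: [-0.1, 0.6, -1.1]
grip_width: 0.0181
gripper_force: 24.5
```

{"method": "step_arm", "body": {
  "moves": [
    [0,0,0,0,0,0,10],
    [0,0,0,0,0,0,10]
  ]
}}

```text
clock: 4.35
tcp_pos: [0.5251, -0.1354, 0.2791]
orientation: [-3.059, -0.714, 0.0]
contact_force: [0.6, 0.8, -0.6]
grip_width: 0.018
gripper_force: 24.5
```

Run:
```python
from h import *
from bench import r
o=r.get_obs();print(o["tcp_pos"],o["contact_force"],o["grip_width"])
f=r.grab_frame("scene");cv2.imwrite("pics/s2.png",cv2.resize(f["image"][100:260,170:330,::-1],None,fx=3.5,fy=3.5,interpolation=cv2.INTER_CUBIC))
```

```text
[ 0.52513274 -0.13538049  0.27913316] [ 0.57585068  0.82128188 -0.57646356] 0.018019304584360938
```

View pics/s2.png

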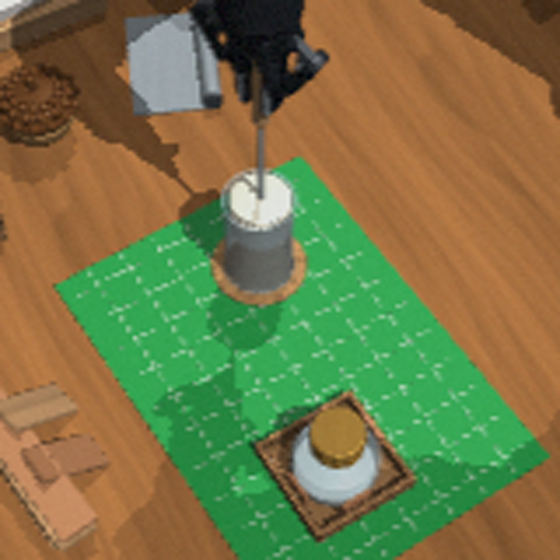

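The white bristles are at the rim (258,200) and the chimney still stands on the trivet (258,270). I'll go down, up and down again.

{"method": "step_arm", "body": {
  "moves": [
    [0,0,6,0,0,0,10],
    [0,0,15,0,0,0,10],
    [0,0,25,0,0,0,10],
    [0,0,35,0,0,0,10],
    [0,0,45,0,0,0,10],
    [0,0,55,0,0,0,10],
    [0,0,64,0,0,0,10],
    [0,0,69,0,0,0,10]
  ]
}}

```text
clock: 5.2
tcp_pos: [0.5259, -0.1355, 0.2105]
orientation: [3.059, 0.714, 0.001]
contact_force: [-3.8, 0.4, 26.5]
grip_width: 0.0177
gripper_force: 27.2
```

{"method": "step_arm", "body": {
  "moves": [
    [0,0,0,0,0,0,10],
    [0,0,0,0,0,0,10]
  ]
}}

```text
clock: 5.4
tcp_pos: [0.5257, -0.1355, 0.2107]
orientation: [3.059, 0.714, 0.001]
contact_force: [-0.9, 0.1, 2.4]
grip_width: 0.018
gripper_force: 24.8
```

{"method": "step_arm", "body": {
  "moves": [
    [0,0,-5,0,0,0,10],
    [0,0,-14,0,0,0,10],
    [0,0,-24,0,0,0,10],
    [0,0,-34,0,0,0,10],
    [0,0,-44,0,0,0,10],
    [0,0,-54,0,0,0,10],
    [0,0,-63,0,0,0,10],
    [0,0,-69,0,0,0,10]
  ]
}}

```text
clock: 6.2
tcp_pos: [0.5256, -0.1354, 0.2804]
orientation: [3.059, 0.714, 0.002]
contact_force: [0.1, 0.1, -1.7]
grip_width: 0.018
gripper_force: 24.5
```

{"method": "step_arm", "body": {
  "moves": [
    [0,0,0,0,0,0,10],
    [0,0,0,0,0,0,10]
  ]
}}

```text
clock: 6.4
tcp_pos: [0.5252, -0.1353, 0.2791]
orientation: [-3.059, -0.714, 0.0]
contact_force: [0.2, 1.1, -1.2]
grip_width: 0.0182
gripper_force: 24.5
```

{"method": "step_arm", "body": {
  "moves": [
    [0,0,6,0,0,0,10],
    [0,0,15,0,0,0,10],
    [0,0,25,0,0,0,10],
    [0,0,35,0,0,0,10],
    [0,0,45,0,0,0,10],
    [0,0,55,0,0,0,10],
    [0,0,64,0,0,0,10],
    [0,0,69,0,0,0,10]
  ]
}}

```text
clock: 7.2
tcp_pos: [0.5259, -0.1354, 0.2106]
orientation: [3.059, 0.714, 0.001]
contact_force: [-3.2, 0.3, 26.7]
grip_width: 0.0183
gripper_force: 27.6
```

{"method": "step_arm", "body": {
  "moves": [
    [0,0,0,0,0,0,10],
    [0,0,0,0,0,0,10],
    [0,0,0,0,0,0,10]
  ]
}}

```text
clock: 7.5
tcp_pos: [0.5256, -0.1356, 0.2107]
orientation: [3.059, 0.714, 0.001]
contact_force: [-0.4, -0.2, 3.0]
grip_width: 0.0181
gripper_force: 24.8
```

{"method": "step_arm", "body": {
  "moves": [
    [0,0,0,0,0,0,20],
    [0,0,0,0,0,0,25],
    [0,0,0,0,0,0,35],
    [0,0,0,0,0,0,50],
    [0,0,0,0,0,0,60],
    [0,0,0,0,0,0,60],
    [0,0,-10,0,0,0,60],
    [0,0,-25,0,0,0,60]
  ]
}}

```text
clock: 8.3
tcp_pos: [0.5248, -0.1353, 0.2354]
orientation: [-3.059, -0.714, 0.002]
contact_force: [-0.1, -0.2, 0.0]
grip_width: 0.0599
gripper_force: 0.0
```

{"method": "step_arm", "body": {
  "moves": [
    [0,0,-20,0,0,0,60],
    [0,0,-40,0,0,0,60],
    [0,0,-65,0,0,0,60],
    [0,0,-85,0,0,0,60],
    [0,0,-95,0,0,0,60],
    [0,0,-95,0,0,0,60],
    [0,0,-95,0,0,0,60]
  ]
}}

```text
clock: 9.0
tcp_pos: [0.5249, -0.1354, 0.3297]
orientation: [-3.059, -0.714, 0.001]
contact_force: [-0.2, -1.0, -0.1]
grip_width: 0.0599
gripper_force: 0.0
```

Run:
```python
from h import *
from bench import r
o=r.get_obs();print(o["tcp_pos"],o["contact_force"],o["joints"].round(2))
for y in (None,.1,.2,-.1,-.5):print(rel(r,.5745,.111,.32,y))
f=r.grab_frame("scene");W=cloud(f)
def sel(c,rr,lo,hi): return W[(f["depth"]>0)&(np.hypot(W[...,0]-c[0],W[...,1]-c[1])<rr)&(W[...,2]>lo)&(W[...,2]<hi)]
for lo in(.185,.21,.235):a=sel((.525,-.136),.03,lo,lo+.02);print(lo,len(a),a.mean(0).round(4))
a=sel((.527,-.137),.055,.11,.135);print(((a.max(0)+a.min(0))/2).round(4))
cv2.imwrite("pics/s3.png",cv2.resize(f["image"][100:260,170:330,::-1],None,fx=3.5,fy=3.5,interpolation=cv2.INTER_CUBIC))
```

```text
[ 0.52492978 -0.13535688  0.32970465] [-0.16225007 -0.9549493  -0.13352928] [ 0.37  0.19 -0.28  1.73  0.06  1.23 -1.03]
(array([ 1.53556e+02, -1.98922e+02,  9.68200e+00, -0.00000e+00,
        1.00000e-03, -0.00000e+00]), 0.459)
(array([ 1.53556e+02, -1.98922e+02,  9.68200e+00, -0.00000e+00,
        1.00000e-03,  3.59000e-01]), 0.1)
(array([ 1.53556e+02, -1.98922e+02,  9.68200e+00, -0.00000e+00,
        1.00000e-03,  2.59000e-01]), 0.2)
(array([ 1.53556e+02, -1.98922e+02,  9.68200e+00, -0.00000e+00,
        1.00000e-03,  5.59000e-01]), -0.1)
(array([ 1.53556e+02, -1.98922e+02,  9.68200e+00, -0.00000e+00,
        1.00000e-03,  9.59000e-01]), -0.5)
0.185 16 [ 0.527  -0.1317  0.1949]
0.21 15 [ 0.5287 -0.1318  0.2197]
0.235 26 [ 0.5269 -0.1335  0.2458]
[ 0.5273 -0.1378  0.1218]
```

View pics/s3.png

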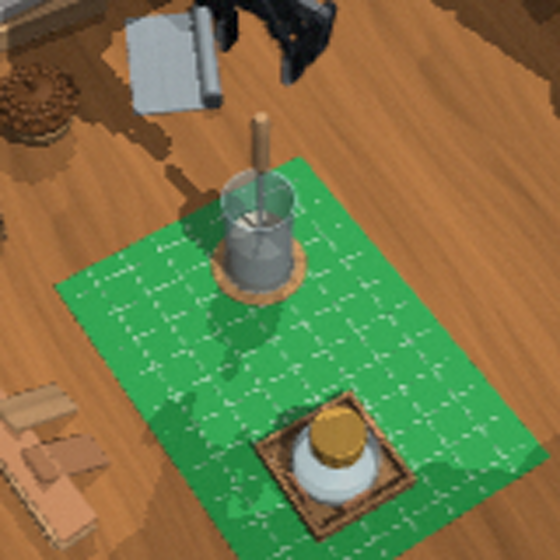

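The brush stands upright in the chimney (260,120 to 258,250), which hasn't moved. I'll go above the cap and turn the hand toward mid-range of joint 7.

{"method": "step_arm", "body": {
  "moves": [
    [10,-13,0,0,0,0.08,85],
    [32,-42,0,0,0,0.22,85],
    [60,-78,0,0,0,0.36,85],
    [88,-114,0,0,0,0.5,85],
    [116,-150,0,0,0,0.64,85],
    [138,-179,0,0,0,0.78,85],
    [151,-196,0,0,0,0.92,85],
    [154,-199,0,0,0,1.0,85]
  ]
}}

```text
clock: 9.85
tcp_pos: [0.5744, 0.1155, 0.3286]
orientation: [-3.027, 0.838, 0.005]
contact_force: [0.5, 0.3, -1.0]
grip_width: 0.0849
gripper_force: 0.0
```

{"method": "step_arm", "body": {
  "moves": [
    [0,0,60,0,0,0,85],
    [0,0,90,0,0,0,85],
    [0,0,120,0,0,0,85],
    [0,0,130,0,0,0,85],
    [0,0,130,0,0,0,85],
    [0,0,130,0,0,0,85]
  ]
}}

```text
clock: 10.45
tcp_pos: [0.576, 0.1115, 0.2014]
orientation: [-3.026, 0.84, -0.002]
contact_force: [-0.3, -0.7, 0.8]
grip_width: 0.0853
gripper_force: 0.0
```

Run:
```python
from h import *
from bench import r
o=r.get_obs();print(o["tcp_pos"],o["contact_force"],o["joints"].round(2))
f=r.grab_frame("wrist");K=f["mtx"];h,w=f["depth"].shape
u,v=np.meshgrid(np.arange(w),np.arange(h));x=(u-K[0,2])/K[0,0];y=(v-K[1,2])/K[1,1];t=np.hypot(x,y)
s=np.where(t>1e-6,np.tan(np.minimum(t,1.5))/np.maximum(t,1e-6),1);d=f["depth"]
W=(np.stack([x*s*d,y*s*d,d],-1)-f["tvec"].ravel())@R.from_rotvec(f["rvec"].ravel()).as_matrix()
m=(d>0)&(np.hypot(W[...,0]-.5745,W[...,1]-.111)<.045)&(W[...,2]>.082)&(W[...,2]<.095)
hsv=cv2.cvtColor(f["image"],cv2.COLOR_RGB2HSV);m&=(hsv[...,1]>90)
a=W[m];c,rad=cv2.minEnclosingCircle((a[:,:2]*1000).astype(np.float32));print(m.sum(),a.mean(0).round(4),((a.max(0)+a.min(0))/2).round(4),np.ptp(a,0),c,rad)
print(rel(r,.5745,.111,.058))
cv2.imwrite("pics/w2.png",f["image"][:,:,::-1])
```

```text
[0.57601989 0.11149563 0.20143365] [-0.25930986 -0.70422646  0.76766076] [-0.07  0.38 -0.29  1.79  0.13  0.99 -2.52]
2613 [0.5761 0.1089 0.0876] [0.575  0.1096 0.0859] [0.05482733 0.05347442 0.00787327] (574.8740844726562, 109.72238159179688) 27.5956974029541
(array([-1.5480e+00,  1.7670e+00,  1.4398e+02, -2.0000e-03, -2.0000e-03,
        0.0000e+00]), -0.541)
```

View pics/w2.png

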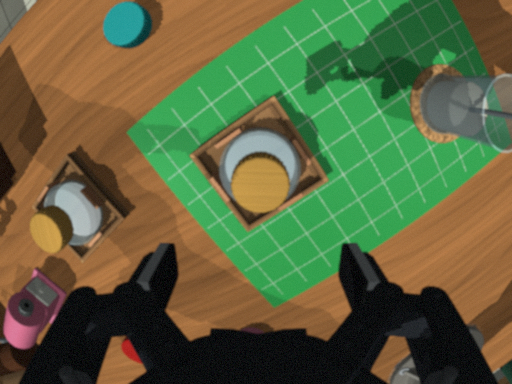

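The wrist view shows the mat jar's cap at (262,183) between the fingers, with the spare at the left (50,230) and untouched. Joint 7 went the other way (-2.52), so I'll turn back by -1.6, centre on (0.575,0.1105) and descend.

{"method": "step_arm", "body": {
  "moves": [
    [-1,2,0,0,0,-0.1,85],
    [-1,2,0,0,0,-0.24,85],
    [-1,2,0,0,0,-0.38,85],
    [-1,2,0,0,0,-0.52,85],
    [-1,2,0,0,0,-0.66,85],
    [-1,2,0,0,0,-0.8,85],
    [-1,2,0,0,0,-0.94,85],
    [-1,2,0,0,0,-1.08,85]
  ]
}}

```text
clock: 11.3
tcp_pos: [0.5746, 0.1102, 0.2024]
orientation: [3.026, 0.844, 0.006]
contact_force: [0.2, -0.6, -0.1]
grip_width: 0.0851
gripper_force: 0.0
```

{"method": "step_arm", "body": {
  "moves": [
    [0,0,0,0,0,-0.14,85],
    [0,0,0,0,0,-0.28,85],
    [0,0,0,0,0,-0.42,85],
    [0,0,0,0,0,-0.52,85],
    [0,0,25,0,0,-0.52,85],
    [0,0,50,0,0,-0.52,85],
    [0,0,70,0,0,-0.52,85],
    [0,0,70,0,0,-0.52,85]
  ]
}}

```text
clock: 12.1
tcp_pos: [0.5727, 0.1093, 0.1294]
orientation: [-2.712, -1.586, 0.003]
contact_force: [0.2, 0.1, 0.5]
grip_width: 0.0851
gripper_force: 0.0
```

{"method": "step_arm", "body": {
  "moves": [
    [0,0,0,0,0,0,85],
    [0,0,0,0,0,0,85],
    [0,0,0,0,0,0,85]
  ]
}}

```text
clock: 12.4
tcp_pos: [0.5744, 0.1103, 0.1319]
orientation: [2.711, 1.586, 0.004]
contact_force: [-1.1, -0.5, -0.2]
grip_width: 0.085
gripper_force: 0.0
```

Run:
```python
from h import *
from bench import r
o=r.get_obs();print(o["tcp_pos"],o["contact_force"],o["joints"].round(2))
print(rel(r,.575,.1105,.055))
```

```text
[0.57439546 0.11033427 0.1319286 ] [-1.06780275 -0.46893044 -0.21303071] [ 0.15  0.51 -0.58  1.84  0.35  0.9  -1.11]
(array([ 3.110e-01,  2.780e-01,  7.693e+01,  2.000e-03, -2.000e-03,
       -0.000e+00]), 1.059)
```

{"method": "step_arm", "body": {
  "moves": [
    [0,0,12,0,0,0,85],
    [0,0,27,0,0,0,85],
    [0,0,42,0,0,0,85],
    [0,0,57,0,0,0,85],
    [0,0,69,0,0,0,85],
    [0,0,75,0,0,0,85],
    [0,0,76,0,0,0,85],
    [0,0,76,0,0,0,85]
  ]
}}

```text
clock: 13.2
tcp_pos: [0.5735, 0.1102, 0.0543]
orientation: [-2.711, -1.587, -0.0]
contact_force: [0.2, 0.2, 0.4]
grip_width: 0.0848
gripper_force: 0.0
```

{"method": "step_arm", "body": {
  "moves": [
    [0,0,0,0,0,0,70],
    [0,0,0,0,0,0,62],
    [0,0,0,0,0,0,58],
    [0,0,0,0,0,0,56],
    [0,0,0,0,0,0,54],
    [0,0,0,0,0,0,50],
    [0,0,0,0,0,0,45],
    [0,0,0,0,0,0,45]
  ],
  "grip_force": 25
}}

```text
clock: 14.0
tcp_pos: [0.5736, 0.11, 0.0547]
orientation: [2.711, 1.586, 0.001]
contact_force: [-1.3, -2.8, 5.3]
grip_width: 0.0537
gripper_force: 26.1
```

Run:
```python
from bench import r
o=r.get_obs();print(o["tcp_pos"],o["contact_force"].round(2),o["moment"].round(3),o["grip_width"],o["gripper_force"],o["joints"].round(2))
```

```text
[0.57359406 0.1099849  0.05473971] [-1.31 -2.82  5.33] [-0.237  0.228 -0.029] 0.05373308337115314 26.135802324861288 [ 0.1   0.61 -0.53  1.88  0.43  0.77 -1.18]
```

{"method": "step_arm", "body": {
  "moves": [
    [0,0,0,0,0,-0.02,45],
    [0,0,0,0,0,-0.04,45],
    [0,0,0,0,0,-0.06,45],
    [0,0,0,0,0,-0.06,45]
  ]
}}

```text
clock: 14.4
tcp_pos: [0.5737, 0.1099, 0.0547]
orientation: [2.662, 1.667, 0.001]
contact_force: [-1.4, -1.0, 5.4]
grip_width: 0.0535
gripper_force: 26.2
```

```bash
cat > m.py <<'E'
from h import *
from bench import r
o=r.get_obs();M=R.from_rotvec(o["orientation"]).as_matrix()
print("t",o["clock"],o["tcp_pos"].round(4),"F",o["contact_force"].round(2),"M",o["moment"].round(3),"yaw",np.arctan2(M[1,0],M[0,0]).round(4),"tilt",M[:2,2].round(4),"j",o["joints"].round(2),o["grip_width"].round(4))
E
python3 m.py
```

```text
Traceback (most recent call last):
  File "m.py", line 4, in <module>
    print("t",o["clock"],o["tcp_pos"].round(4),"F",o["contact_force"].round(2),"M",o["moment"].round(3),"yaw",np.arctan2(M[1,0],M[0,0]).round(4),"tilt",M[:2,2].round(4),"j",o["joints"].round(2),o["grip_width"].round(4))
                                                                                                                                                                                                  ^^^^^^^^^^^^^^^^^^^^^
AttributeError: 'float' object has no attribute 'round'
```

```bash
sed -i 's/o\["grip_width"\].round(4)/o["grip_width"]/' m.py; python3 m.py
```

```text
t 14.4 [0.5737 0.1099 0.0547] F [-1.39 -0.96  5.39] M [-0.205  0.164 -0.028] yaw 1.1191 tilt [ 0.0007 -0.0001] j [ 0.12  0.61 -0.54  1.88  0.44  0.77 -1.12] 0.05353305098036639
```

{"method": "step_arm", "body": {
  "moves": [
    [0,0,0,0,0,-0.02,45],
    [0,0,0,0,0,-0.04,45],
    [0,0,0,0,0,-0.04,45]
  ]
}}

```text
clock: 14.7
tcp_pos: [0.5737, 0.1099, 0.0547]
orientation: [2.628, 1.72, 0.001]
contact_force: [-1.0, -0.6, 4.8]
grip_width: 0.0535
gripper_force: 26.1
```

```bash
python3 m.py
```

```text
t 14.7 [0.5737 0.1099 0.0547] F [-0.98 -0.65  4.81] M [-0.213  0.123  0.025] yaw 1.159 tilt [ 0.0008 -0.0002] j [ 0.12  0.61 -0.55  1.88  0.45  0.77 -1.09] 0.05352510613605661
```

{"method": "step_arm", "body": {
  "moves": [
    [0,0,0,0,0,-0.02,45],
    [0,0,0,0,0,-0.04,45],
    [0,0,0,0,0,-0.04,45]
  ]
}}

```text
clock: 15.0
tcp_pos: [0.5739, 0.1099, 0.0547]
orientation: [2.593, 1.772, 0.001]
contact_force: [-0.4, -0.7, 5.3]
grip_width: 0.0535
gripper_force: 26.1
```

```bash
python3 m.py
```

```text
t 15.0 [0.5739 0.1099 0.0547] F [-0.4  -0.67  5.34] M [-0.266  0.068 -0.138] yaw 1.1988 tilt [ 0.0009 -0.    ] j [ 0.13  0.62 -0.56  1.88  0.46  0.77 -1.06] 0.053544287417763584
```

{"method": "step_arm", "body": {
  "moves": [
    [0,0,0,0,0,-0.02,45],
    [0,0,0,0,0,-0.03,45],
    [0,0,0,0,0,-0.03,45]
  ]
}}

```text
clock: 15.3
tcp_pos: [0.5739, 0.1099, 0.0547]
orientation: [2.568, 1.809, 0.001]
contact_force: [-1.1, 0.3, 5.8]
grip_width: 0.0535
gripper_force: 25.8
```

```bash
python3 m.py
```

```text
t 15.3 [0.5739 0.1099 0.0547] F [-1.12  0.28  5.84] M [-0.165  0.078 -0.519] yaw 1.2274 tilt [0.0008 0.0003] j [ 0.13  0.62 -0.57  1.88  0.46  0.78 -1.03] 0.053464772539004266
```

The moment is 0.52 N m after about 9 degrees counter-clockwise, so that's the stop. I'll reverse and turn clockwise, still checking.

{"method": "step_arm", "body": {
  "moves": [
    [0,0,0,0,0,0.04,45],
    [0,0,0,0,0,0.08,45],
    [0,0,0,0,0,0.12,45],
    [0,0,0,0,0,0.16,45],
    [0,0,0,0,0,0.2,45],
    [0,0,0,0,0,0.23,45],
    [0,0,0,0,0,0.25,45],
    [0,0,0,0,0,0.25,45]
  ]
}}

```text
clock: 16.1
tcp_pos: [0.5741, 0.1106, 0.0547]
orientation: [2.773, 1.477, 0.003]
contact_force: [1.8, 2.0, 4.4]
grip_width: 0.0532
gripper_force: 26.1
```

```bash
python3 m.py
```

```text
t 16.1 [0.5741 0.1106 0.0547] F [1.84 2.02 4.38] M [ 0.275 -0.41  -0.023] yaw 0.9789 tilt [0.0016 0.0008] j [ 0.09  0.6  -0.51  1.88  0.42  0.76 -1.24] 0.0531718969439873
```

{"method": "step_arm", "body": {
  "moves": [
    [0,0,0,0,0,0.03,45],
    [0,0,0,0,0,0.06,45],
    [0,0,0,0,0,0.09,45],
    [0,0,0,0,0,0.12,45],
    [0,0,0,0,0,0.14,45],
    [0,0,0,0,0,0.15,45],
    [0,0,0,0,0,0.15,45]
  ]
}}

```text
clock: 16.8
tcp_pos: [0.5739, 0.1105, 0.0547]
orientation: [-2.875, -1.265, -0.002]
contact_force: [1.4, 2.3, 5.7]
grip_width: 0.0532
gripper_force: 26.2
```

```bash
python3 m.py
```

```text
t 16.8 [0.5739 0.1105 0.0547] F [1.4  2.31 5.66] M [ 0.234 -0.288 -0.013] yaw 0.829 tilt [0.0012 0.0007] j [ 0.06  0.6  -0.47  1.88  0.39  0.75 -1.37] 0.05319069729209061
```

{"method": "step_arm", "body": {
  "moves": [
    [0,0,0,0,0,0.03,45],
    [0,0,0,0,0,0.06,45],
    [0,0,0,0,0,0.09,45],
    [0,0,0,0,0,0.12,45],
    [0,0,0,0,0,0.15,45],
    [0,0,0,0,0,0.15,45]
  ]
}}

```text
clock: 17.4
tcp_pos: [0.5739, 0.1105, 0.0547]
orientation: [-2.962, -1.045, -0.002]
contact_force: [1.0, 2.1, 6.1]
grip_width: 0.0531
gripper_force: 26.2
```

```bash
python3 m.py
```

```text
t 17.4 [0.5739 0.1105 0.0547] F [1.   2.11 6.11] M [ 0.229 -0.228 -0.079] yaw 0.6784 tilt [0.0012 0.0005] j [ 0.04  0.59 -0.44  1.89  0.36  0.74 -1.49] 0.05309389518404034
```

{"method": "step_arm", "body": {
  "moves": [
    [0,0,0,0,0,0.05,45],
    [0,0,0,0,0,0.11,45],
    [0,0,0,0,0,0.17,45],
    [0,0,0,0,0,0.23,45],
    [0,0,0,0,0,0.29,45],
    [0,0,0,0,0,0.35,45],
    [0,0,0,0,0,0.4,45],
    [0,0,0,0,0,0.4,45]
  ]
}}

```text
clock: 18.2
tcp_pos: [0.574, 0.1102, 0.0547]
orientation: [-3.111, -0.435, -0.002]
contact_force: [1.9, 0.7, 5.9]
grip_width: 0.0538
gripper_force: 26.2
```

```bash
python3 m.py
```

```text
t 18.2 [0.574  0.1102 0.0547] F [1.86 0.66 5.94] M [ 0.114 -0.275  0.014] yaw 0.2776 tilt [0.0012 0.0002] j [-0.04  0.57 -0.34  1.89  0.28  0.72 -1.83] 0.053779180474036764
```

Clearly free clockwise, with yaw at 0.278 and a target of -0.29.

{"method": "step_arm", "body": {
  "moves": [
    [0,0,0,0,0,0.06,45],
    [0,0,0,0,0,0.14,45],
    [0,0,0,0,0,0.22,45],
    [0,0,0,0,0,0.3,45],
    [0,0,0,0,0,0.38,45],
    [0,0,0,0,0,0.46,45],
    [0,0,0,0,0,0.53,45],
    [0,0,0,0,0,0.57,45]
  ]
}}

```text
clock: 19.0
tcp_pos: [0.5741, 0.1098, 0.0548]
orientation: [-3.108, 0.46, -0.002]
contact_force: [1.8, -0.2, 6.1]
grip_width: 0.0534
gripper_force: 26.2
```

{"method": "step_arm", "body": {
  "moves": [
    [0,0,0,0,0,0,45],
    [0,0,-1,0,0,0,45],
    [0,0,-2,0,0,0,45],
    [0,0,-3,0,0,0,45],
    [0,0,-4,0,0,0,45],
    [0,0,-4,0,0,0,45]
  ]
}}

```text
clock: 19.6
tcp_pos: [0.5732, 0.1099, 0.0582]
orientation: [3.108, -0.456, -0.001]
contact_force: [0.2, 0.8, -1.1]
grip_width: 0.0533
gripper_force: 26.4
```

```bash
python3 m.py
```

```text
t 19.6 [0.5732 0.1099 0.0582] F [ 0.15  0.84 -1.12] M [ 0.01  -0.019 -0.005] yaw -0.2912 tilt [-0.0004 -0.0001] j [-0.14  0.55 -0.2   1.9   0.16  0.71 -2.3 ] 0.05327076622677475
```

It rose 3.5 mm with only its own weight felt, so the cap is free. I'll lift it straight up.

{"method": "step_arm", "body": {
  "moves": [
    [0,0,-3,0,0,0,45],
    [0,0,-7,0,0,0,45],
    [0,0,-11,0,0,0,45],
    [0,0,-15,0,0,0,45],
    [0,0,-20,0,0,0,45],
    [0,0,-25,0,0,0,45],
    [0,0,-32,0,0,0,45],
    [0,0,-40,0,0,0,45]
  ]
}}

```text
clock: 20.4
tcp_pos: [0.5733, 0.11, 0.0989]
orientation: [3.108, -0.456, -0.0]
contact_force: [0.0, 0.6, 0.1]
grip_width: 0.0531
gripper_force: 26.4
```

{"method": "step_arm", "body": {
  "moves": [
    [0,0,-8,0,0,0,45],
    [0,0,-18,0,0,0,45],
    [0,0,-28,0,0,0,45],
    [0,0,-36,0,0,0,45],
    [0,0,-40,0,0,0,45],
    [0,0,-40,0,0,0,45],
    [0,0,-40,0,0,0,45],
    [0,0,-40,0,0,0,45]
  ]
}}

```text
clock: 21.2
tcp_pos: [0.573, 0.1099, 0.1378]
orientation: [3.108, -0.456, -0.001]
contact_force: [0.1, 0.2, -1.0]
grip_width: 0.0533
gripper_force: 26.4
```

```bash
python3 m.py
python3 - <<'E'
from bench import r
import cv2
f=r.grab_frame("scene");cv2.imwrite("pics/s4.png",cv2.resize(f["image"][90:340,150:400,::-1],None,fx=2.4,fy=2.4,interpolation=cv2.INTER_CUBIC))
E
```

```text
t 21.2 [0.573  0.1099 0.1378] F [ 0.08  0.16 -1.04] M [ 0.045  0.023 -0.002] yaw -0.2911 tilt [-0.0009 -0.0002] j [-0.13  0.44 -0.22  1.85  0.12  0.86 -2.27] 0.05331935132587712
```

View pics/s4.png

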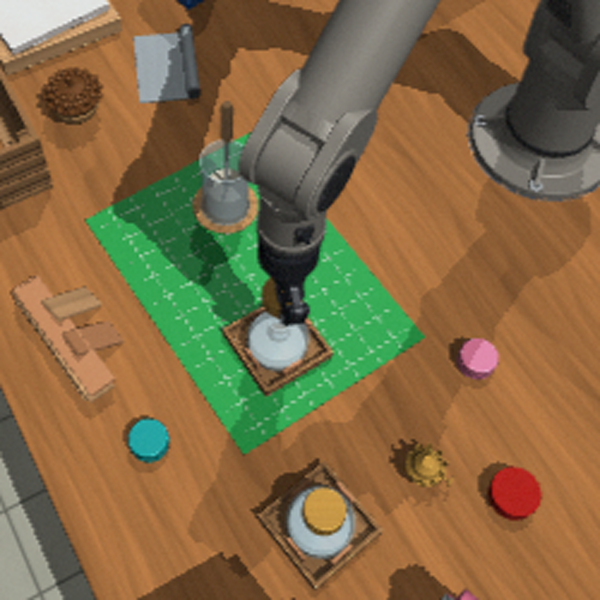

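The mat jar's neck is bare (278,332), the brass cap is in the gripper at (270,295), and the brush and chimney stand upright (225,180). The spare lamp still has its cap on (322,510). The cap is 83 mm up and level, so I'm handing in.

```bash
python3 -c "
from bench import r
print(r.hand_in())"
```

```text
the job is handed in; nothing more can be done
None
```

I scrubbed the chimney twice and left the brush standing upright in it. The mat jar's cap came off clockwise, and I handed in with it held level about 83 mm above where it sat, at 21 s on the clock.

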